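# Lay a battery pack in its charging dock

## Robot

A 6-joint arm with a two-finger parallel gripper is mounted at the origin on a cart in front of the work surface, level with it; the furniture and walls round the work are solid. World frame = base frame: x ahead of the robot, y to its left, z up, the work surface at z = 0. Lengths are in m, angles in rad, forces in N, time in s.
With the tool pointing down it reaches from about 0.325 to 0.75 m from the base axis. Payload 7.6 kg.
Tool frame: the origin (TCP) lies at the centre of the arm's flange, where the gripper is bolted on; the fingertips stand 173 mm ahead of it and the grasp point (between the pads) lies 155 mm ahead of it; z points along the fingers, y is the line along which they close (so a half turn about z gives the same grasp; the last joint's range is limited). The gripper opens to 85 mm and grips with 20 to 120 N. Pads are 22 mm wide; open, the fingers measure 114 mm over their backs; the gripper's body (76 mm by 85 mm) begins 54 mm behind the grasp point. The pads swing forward as they close: fully open they stand 13 mm farther back than shut.
Start: joints at [-1.399, 0.052, 1.401, -0, 1.689, -0.07], TCP at [0.126, -0.51, 0.405] pointing down, gripper open.
Joint ranges: [-2.9, 2.9], [-0.91, 2.17], [0.12, 2.37], [-1.06, 4.2], [0.26, 2.73], [-2.93, 2.93]. Speed limits (rad/s): [2.57, 2.57, 3.01, 3.14, 3.14, 3.14].

## Interface

Orientations are given as a unit quaternion [x, y, z, w].
In Python, from cell import status, cams, bot gives the robot as it stands.
- The arm moves only by the tool servo_tool, never from a script. Its argument "deltas" is a list of rows, each a list of 2 entries, a list of its own where there are three numbers: the shift along the tool's x, y, z in m, then the turn, a rotation vector about the tool's x, y, z in rad. A call has 1 to 20 rows; each row shifts and turns the commanded pose from where the row before left it, along the tool's axes as they then stand; what a row does not reach is not made up. A row lasts 1/12 s, in which the tool goes at most 41.7 mm and 7.16 degrees, less where a joint would pass 70% of its speed; a pose out of reach is approached as far as the arm can. A call is refused whole if a number of a shift passes 0.0417 or a number of a turn 0.125, either way. A call with a gripper value outside its range is refused whole. "grip" is the opening, from 0 (shut) to 1 (fully open), set as the call begins (left out, the last holds). The fingers move at their own pace and stop on an object; "force" is the grip in N (left out, the last holds). Time passes only in rows, so rows that do not move let the fingers close. It gives the time, the measured TCP pose, the force, the opening and the grip force at its end, in the units of the state.
- status.observe(): the state, without advancing time (a new reading comes with each control period).
- cams.grab_frame(name): name is "scene" or "side" or "wrist"; returns a dict with "pixels" (420x560x3 uint8, red, green, blue), "fx", "fy", "cx", "cy" (pixels), "rvec" (rotation vector, rad) and "tvec" (3), from world to camera coordinates, as OpenCV has them. Camera axes: x right, y down, z forward; pixel columns grow to the right and rows downward; lengths in m; the calibration is good to about 2 mm. A picture is of the moment at which its call begins. There is no depth.
- bot.job_done(): hands the job in; it is judged then, once.
The state is a dict: "time": time; "joint_positions": joint angles; "qvel": joint speeds; "effort": joint torques, N m; "eef_pos": TCP position; "eef_rot": TCP orientation; "ft_force": force on the tool from outside, world axes, zero at the start; "wrist_torque": the same for the moment, N m; "finger_gap": finger opening in m; "finger_force": force on a finger pad.
Only numpy, scipy, OpenCV 4.12 (cv2) and the standard library are available. Lean on these libraries where they do the work, as an engineer would, in place of code of your own. Each camera call takes 0.05 s, during which the arm holds its last target. There are 200 camera calls.

## Task

Lay the standing battery pack down on its side in the charging dock and push it home: slide it, upright, until its foot is square against the dock's low front edge, then push high on its back so that it tips over that edge and lies in the dock with its terminals towards the contact bar. Then push the lying pack in until the contact bar is at the end of its travel and come away. Do not lift the pack, never lean on it with more than 25 N, and leave the other things on the bench where they are.

Things in the scene. Friction and masses are not known exactly. Their poses are not given: they have to be found in the camera images.
- battery: Battery pack: closed grey block with black lid and two flush copper terminals in its top; 98 (x) x 110 (y) x 140 (z) mm, 0.55 to 0.9 kg, centre of mass at its middle. Stands loose on the bench, terminals up, 15 to 50 mm short of the dock. Origin: centre of its underside; x towards the dock, z to the terminals. Friction on the bench about 0.6: pushed high, it can tip before it meets the dock.
- foot_edge (a point): Middle of the pack's lower edge on its +x face (49 mm along x from the pack's origin): the edge that meets the dock. Axes as the pack's.
- top_face (a point): Middle of the pack's top face, between the terminals (140 mm along z from the pack's origin). Axes as the pack's.
- dock: Charging dock, fixed to the bench: aluminium floor plate 8 mm thick, 152 mm wide, 225 mm long. Its 8 mm high front edge is the stop for the pack's foot. Origin: middle of that front edge, at bench height; x points level into the dock (the way the pack is pushed), y across it, z up.
- dock_cheeks (a point): Point on the dock's centre line, 30 mm in from the front edge, at the height of the tops of the grey side cheeks (42 mm above the bench). From here inwards the cheeks are 132 mm apart; from here out to 10 mm from the front edge they flare apart a little. A grey housing 70 mm high closes the dock from 198 mm in. Axes as the dock's.
- contact_bar (a joint): Travel in m of the black contact bar (110 mm wide, 72 mm high, two copper contacts) across the far part of the dock: 0 furthest out, contact face 143 mm in from the front edge; 0.024 home at the end of its travel, face 167 mm in. Starts at 0 to 0.008. Slides stiffly (7 N, besides the pack's own friction), stays where it is left, stops dead at the end.
- slide_box: Green hinged-lid box, 95 x 100 x 36 mm; a bystander, leave it alone. Origin: centre of its underside.
- tip_box: Blue box of pipette tips with a clear lid, 89 x 120 x 66 mm; a bystander, leave it alone. Origin: centre of its underside.
- lab_timer: White digital timer, 70 x 66 x 19 mm; a bystander, leave it alone. Origin: centre of its underside.
- beaker_100: Clear beaker, 53 x 56 x 70 mm; a bystander, leave it alone. Origin: centre of its underside.
- tape_roll: Roll of brown tape lying flat, 92 x 90 x 48 mm; a bystander, leave it alone. Origin: centre of its underside.
- marker_black: Marker pen lying on the bench, 17 x 135 x 16 mm; a bystander, leave it alone. Origin: centre of its underside.
- spirit_burner: Small round glass burner with a cap, 69 x 69 x 81 mm; a bystander, leave it alone. Origin: centre of its underside.

How it is judged:
On the way, in this order (a step that is already met when the one before it is completed fails the run):
1. the pack, still upright, has its foot square against the dock's front edge (within 4 mm, 0.06 rad) (angle between battery's own z axis and vertical below 0.12 rad and x of foot_edge in the frame of dock above -0.004 m and angle between the x axis of battery and the x axis of dock, either way round below 0.06 rad), for 0.1 s.
2. the pack tips over the edge, its foot still low and within 25 mm of it (angle between battery's own z axis and vertical between 0.4 and 1.2 rad and x of foot_edge in the frame of dock above -0.025 m and height (world z) of foot_edge below 0.03 m), for 0.02 s.
3. the pack lies on its side in the dock (angle between battery's own z axis and vertical between 1.5 and 1.64 rad and angle between the z axis of battery and the x axis of dock, either way round below 0.1 rad and x of top_face in the frame of dock above 0.09 m), for 0.2 s.
4. the contact bar is home (within 2 mm of the end) (value of joint contact_bar above 0.022 m), for 0.1 s.
At the end, for the whole second after the job is handed in: The pack lies flat on its side in the dock (within 0.07 rad), between the cheeks and along the dock (within 0.1 rad), at rest, top face at least 160 mm in from the front edge, with the contact bar within 2 mm of the end of its travel (all of step 3 and value of joint contact_bar above 0.022 m and x of top_face in the frame of dock above 0.16 m and y of battery in the frame of dock between -0.014 and 0.014 m and linear speed of battery below 0.02 m/s); the robot touches nothing.
It fails at once if the robot leans on the pack with more than 25 N (contact force between any of the arm, the fingers and battery above 25 N).
It fails at once if the pack is lifted (its +x lower edge more than 40 mm above the bench) (height (world z) of foot_edge above 0.04 m).
It fails at once if another thing on the bench is moved by more than 20 mm (distance of any of slide_box, tip_box, lab_timer, beaker_100, tape_roll, marker_black, spirit_burner from where it was at the start of the episode above 0.02 m).
It also fails if it takes over 69 s, if anything falls off the work surface, if the arm or the gripper's body presses on something with over 40 N, if the wrist force passes 120 N, or if a joint passes its speed limit or range.

## Working session

There is one attempt and no reset: what is moved stays moved. The work goes in short steps, Python scripts to look and compute and a tool call to move; the robot and the scene stay as the last step left them, time stands still between calls to the robot, and variables do not carry over. Pictures are saved under pics/ and viewed, at most 10 in all, crops included, and the job is handed in when it is done.

Besides the shell and the picture viewer there is one more tool, called after ">>>" as name([rows], argument=value, ...), one row to a line, values as JSON. servo_tool: Moves the arm, as the interface text tells. Its arguments: {"type":"object","properties":{"deltas":{"type":"array"},"grip":{"type":"number"},"force":{"type":"number"}},"required":["deltas"]}

```bash
mkdir -p pics
cat > h.py <<'E'
import numpy as np, cv2
from cell import status, cams, bot
def grab(n, save=None):
    f=cams.grab_frame(n)
    if save: cv2.imwrite('pics/'+save, cv2.cvtColor(np.asarray(f['pixels']),cv2.COLOR_RGB2BGR))
    return f
def ray(f,uv,z):
    R=cv2.Rodrigues(np.array(f['rvec'],float))[0]; t=np.array(f['tvec'],float)
    uv=np.atleast_2d(np.array(uv,float)); d=np.c_[(uv[:,0]-f['cx'])/f['fx'],(uv[:,1]-f['cy'])/f['fy'],np.ones(len(uv))]@R
    c=-R.T@t; s=(z-c[2])/d[:,2]; return c+d*s[:,None]
def proj(f,P):
    K=np.array([[f['fx'],0,f['cx']],[0,f['fy'],f['cy']],[0,0,1.]])
    return cv2.projectPoints(np.atleast_2d(np.array(P,float)),np.array(f['rvec'],float),np.array(f['tvec'],float),K,None)[0][:,0]
E
python3 - <<'E'
from h import *
import pickle
np.set_printoptions(precision=3,suppress=True)
fs={}
for n in('scene','side'):
    f=grab(n,n+'0.png'); fs[n]=f
    R=cv2.Rodrigues(np.array(f['rvec'],float))[0]; print(n,f['fx'],-R.T@np.array(f['tvec']),R[2])
pickle.dump(fs,open('f0.pkl','wb'))
print(status.observe())
E
```

```text
scene 510.7992509088882 [-0.584  0.702  0.739] [ 0.774 -0.478 -0.417]
side 470.1443997370441 [0.558 1.275 0.877] [ 0.001 -0.854 -0.52 ]
{'time': 0.1, 'joint_positions': array([-1.399,  0.053,  1.402,  0.   ,  1.689, -0.07 ]), 'qvel': array([ 0.   , -0.004, -0.001, -0.   , -0.   , -0.001]), 'effort': array([  0.001, -38.258, -36.099,  -0.   ,   0.005,   0.   ]), 'eef_pos': array([ 0.126, -0.51 ,  0.404]), 'eef_rot': array([ 0.993,  0.121, -0.   , -0.001]), 'ft_force': array([ 0.204, -0.489,  0.641]), 'wrist_torque': array([-0.037,  0.071,  0.018]), 'finger_force': 0.0, 'finger_gap': 0.08527659144204537}
```

View pics/scene0.png

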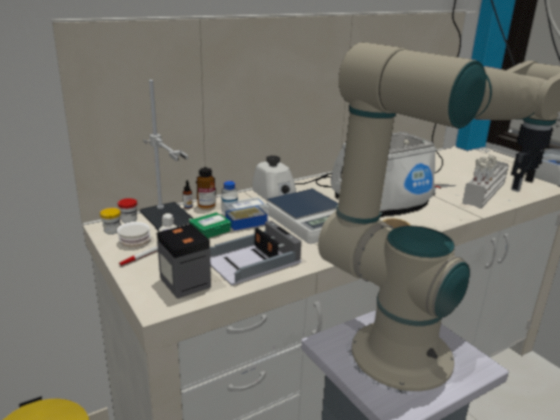

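View pics/side0.png

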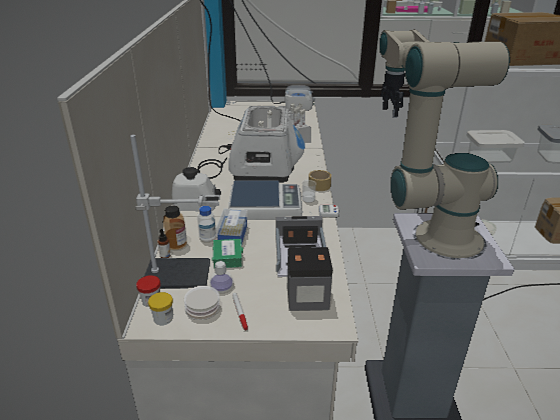

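Run:
```python
import cv2,numpy as np
a=cv2.imread('pics/scene0.png')[195:305,135:315]; b=cv2.imread('pics/side0.png')[170:320,200:360]
cv2.imwrite('pics/c1.png',cv2.resize(a,(792,484),interpolation=cv2.INTER_CUBIC))
cv2.imwrite('pics/c2.png',cv2.resize(b,(640,600),interpolation=cv2.INTER_CUBIC))
```

```text
(no output)
```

View pics/c1.png

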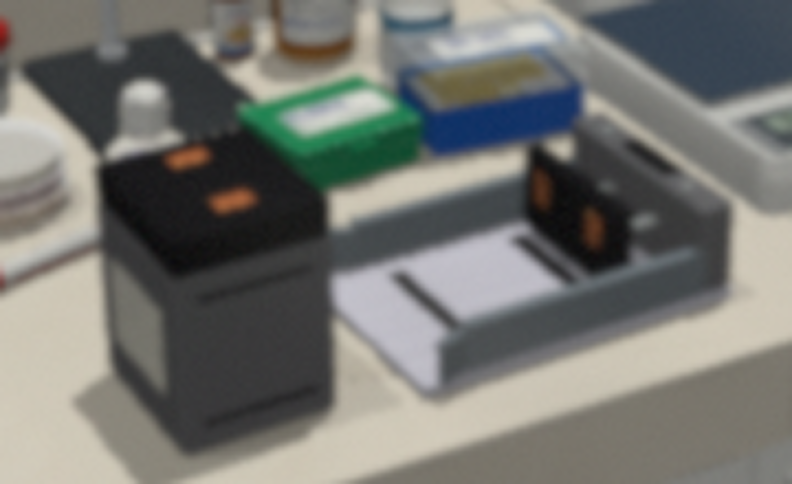

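View pics/c2.png

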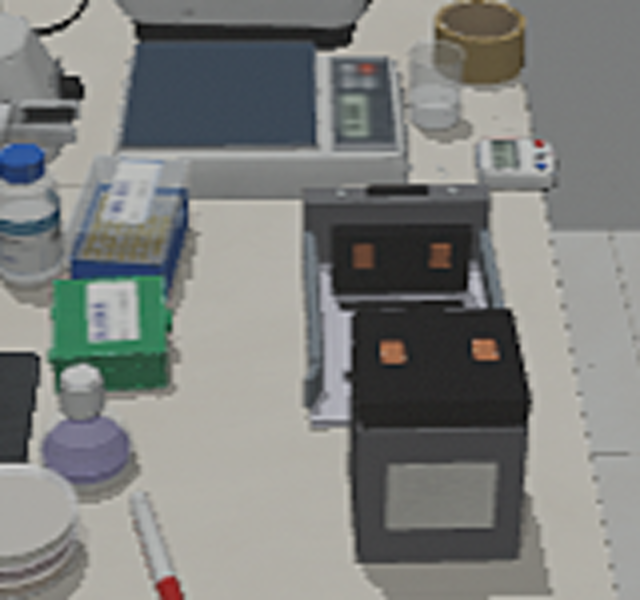

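The pictures show the pack's top (scene crop corners (100,178), (180,275), (325,215), (245,132)), and the dock towards −y with its front plate corners at scene crop (432,392) and side crop (310,422). The pack is offset and slightly turned relative to the dock.

Run:
```python
from h import *
import pickle
np.set_printoptions(precision=4,suppress=True)
fs=pickle.load(open('f0.pkl','rb')); S,D=fs['scene'],fs['side']
cs=lambda L:np.array(L,float)/4.4+[134.6,194.6]
cd=lambda L:np.array(L,float)/4+[199.6,169.6]
print('top scene',ray(S,cs([(100,178),(180,275),(325,215),(245,132)]),.14))
print('top side',ray(D,cd([(352,312),(515,310),(527,410),(352,427)]),.14))
print('bot scene',ray(S,cs([(115,362),(190,452),(331,405)]),0))
print('bot side',ray(D,cd([(360,562),(518,555)]),0))
for n,f in fs.items():
    p=np.asarray(f['pixels']).astype(int); m=((p[...,0]>150)&(p[...,0]-p[...,2]>70)&(p[...,1]<160)).astype(np.uint8)
    k,l,s,c=cv2.connectedComponentsWithStats(m)
    for i in range(1,k):
        if s[i,4]>8 and 150<c[i,0]<350 and 200<c[i,1]<300: print(n,c[i],s[i,4],ray(f,c[i],.14))
print('dock plate corner scene z8/z0',ray(S,cs([(432,384)]),.008),ray(S,cs([(432,393)]),0))
print('dock left front side z8',ray(D,cd([(312,418),]),.008), ray(D,cd([(312,424),]),0))
print('housing top scene',ray(S,cs([(578,118),(727,210)]),.07),'side',ray(D,cd([(303,200),(488,200)]),.07), 'backs', ray(D,cd([(306,186),(484,186)]),.07))
print('cheek top near scene (inner/front->back)',ray(S,cs([(442,345),(700,252)]),.042))
print('far cheek top scene',ray(S,cs([(335,232),(525,180)]),.042))
print('cheek side left inner',ray(D,cd([(320,378),(316,235)]),.042),ray(D,cd([(304,385)]),.042))
print('floor front edge left cheek',ray(D,cd([(320,400)]),.008))
print('bar top front scene',ray(S,cs([(528,150),(628,207)]),.072),'side',ray(D,cd([(333,230),(470,230)]),.072))
print('bar bottom front side',ray(D,cd([(335,292),(468,290)]),.008))
print('strips scene',ray(S,cs([(393,276),(452,327)]),.008))
```

```text
top scene [[0.5107 0.3516 0.14  ]
 [0.3885 0.3523 0.14  ]
 [0.4106 0.2595 0.14  ]
 [0.5246 0.258  0.14  ]]
top side [[0.5348 0.2559 0.14  ]
 [0.4258 0.2525 0.14  ]
 [0.4275 0.3582 0.14  ]
 [0.5363 0.3758 0.14  ]]
bot scene [[ 0.5386  0.3425  0.    ]
 [ 0.4295  0.3385  0.    ]
 [ 0.4336  0.2495 -0.    ]]
bot side [[0.5285 0.3452 0.    ]
 [0.4228 0.3375 0.    ]]
scene [187.2222 240.1111] 9 [[0.4509 0.2974 0.14  ]]
side [320.619  257.0952] 21 [[0.4497 0.2969 0.14  ]]
side [297.4444 257.6111] 18 [[0.5099 0.2997 0.14  ]]
side [159.6937 299.669 ] 284 [[0.8306 0.4622 0.14  ]]
dock plate corner scene z8/z0 [[0.4135 0.1937 0.008 ]] [[0.4159 0.1925 0.    ]]
dock left front side z8 [[0.5613 0.2047 0.008 ]] [[0.5613 0.2018 0.    ]]
housing top scene [[ 0.5668  0.0041  0.07  ]
 [ 0.4126 -0.0114  0.07  ]] side [[0.57   0.0073 0.07  ]
 [0.422  0.0056 0.07  ]] backs [[ 0.5677 -0.0138  0.07  ]
 [ 0.4237 -0.0155  0.07  ]]
cheek top near scene (inner/front->back) [[0.4004 0.1936 0.042 ]
 [0.4175 0.004  0.042 ]]
far cheek top scene [[0.5503 0.191  0.042 ]
 [0.553  0.0524 0.042 ]]
cheek side left inner [[0.5557 0.2014 0.042 ]
 [0.5594 0.0155 0.042 ]] [[0.5671 0.2096 0.042 ]]
floor front edge left cheek [[0.5556 0.1839 0.008 ]]
bar top front scene [[0.539  0.0583 0.072 ]
 [0.4425 0.0421 0.072 ]] side [[0.5462 0.0536 0.072 ]
 [0.4395 0.0524 0.072 ]]
bar bottom front side [[0.5439 0.0464 0.008 ]
 [0.4375 0.0425 0.008 ]]
strips scene [[0.5361 0.1581 0.008 ]
 [0.4636 0.154  0.008 ]]
```

>>> servo_tool([
  [[0.036, -0.006, -0.012], [0, 0, -0.076]],
  [[0.036, -0.006, -0.012], [0, 0, -0.076]],
  [[0.036, -0.006, -0.012], [0, 0, -0.076]],
  [[0.036, -0.006, -0.012], [0, 0, -0.076]],
  [[0.036, -0.006, -0.012], [0, 0, -0.076]],
  [[0.036, -0.006, -0.012], [0, 0, -0.076]],
  [[0.036, -0.006, -0.012], [0, 0, -0.076]],
  [[0.036, -0.006, -0.012], [0, 0, -0.076]],
  [[0.036, -0.006, -0.012], [0, 0, -0.076]],
  [[0.036, -0.006, -0.012], [0, 0, -0.076]],
  [[0.036, 0, 0], [0, 0, -0.076]],
  [[0.036, 0, 0], [0, 0, -0.076]],
  [[0.036, 0, 0], [0, 0, -0.076]],
  [[0.036, 0, 0], [0, 0, -0.076]],
  [[0.036, 0, 0], [0, 0, -0.076]],
  [[0.036, 0, 0], [0, 0, -0.076]],
  [[0.036, 0, 0], [0, 0, -0.076]],
  [[0.036, 0, 0], [0, 0, -0.076]],
], grip=0.5)

```text
time: 1.6
eef_pos: [0.4716, 0.0054, 0.5241]
eef_rot: [0.692, 0.722, -0.0, -0.0]
ft_force: [1.0, 0.0, 0.7]
finger_gap: 0.0429
finger_force: 0.0
```

>>> servo_tool([
  [[0.04, 0, 0], [0, 0, 0]],
  [[0.04, 0, 0], [0, 0, 0]],
  [[0.04, 0, 0], [0, 0, 0]],
  [[0.04, 0, 0], [0, 0, 0]],
  [[0, 0, 0], [0, 0, 0]],
  [[0, 0, 0], [0, 0, 0]],
])

```text
time: 2.1
eef_pos: [0.4649, 0.1653, 0.524]
eef_rot: [0.692, 0.722, -0.001, -0.0]
ft_force: [-0.0, -0.7, 0.7]
finger_gap: 0.0424
finger_force: 0.0
```

Run:
```python
from h import *
import pickle
f=grab('wrist','w1.png'); pickle.dump(f,open('w1.pkl','wb'))
R=cv2.Rodrigues(np.array(f['rvec'],float))[0]; print(f['fx'],-R.T@np.array(f['tvec']),R)
```

```text
369.79927839246096 [0.4610357  0.24025926 0.49325967] [[ 0.99909349  0.0425088  -0.00228069]
 [ 0.04130182 -0.95496005  0.29384597]
 [ 0.01031307 -0.2936738  -0.95585006]]
```

View pics/w1.png

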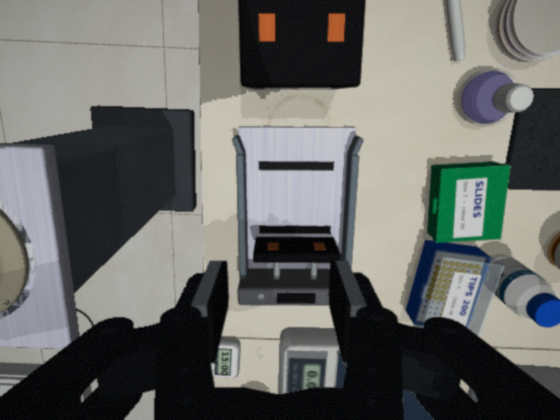

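The wrist view shows the dock's front edge at (239..354, 127), cheeks, the housing at row 272, and the pack's front top edge (242,84)-(361,88) with terminals at (266,27), (336,27).

Run:
```python
from h import *
import pickle
np.set_printoptions(precision=4,suppress=True)
f=pickle.load(open('w1.pkl','rb')); p=np.asarray(f['pixels']).astype(int); g=p.sum(2)/3
# sub-pixel edge finders: strongest gradient down a column / along a row
def colv(u,v0,v1,s): d=s*np.diff(g[v0:v1,u]); d=np.clip(d,0,None); k=d.argmax(); w=d[max(0,k-2):k+3]; return v0+np.sum((np.arange(max(0,k-2),max(0,k-2)+len(w))+.5)*w)/w.sum()
def rowu(v,u0,u1,s): d=s*np.diff(g[v,u0:u1]); d=np.clip(d,0,None); k=d.argmax(); w=d[max(0,k-2):k+3]; return u0+np.sum((np.arange(max(0,k-2),max(0,k-2)+len(w))+.5)*w)/w.sum()
def lin(P,n): 
    q=np.polyfit(P[:,0],P[:,1],1) if np.ptp(P[:,0])>np.ptp(P[:,1]) else np.polyfit(P[:,1],P[:,0],1)
    print(n,P[0,:2],P[-1,:2],'slope',q[0])
c=p
m=((c[...,0]>150)&(c[...,0]-c[...,2]>70)&(c[...,1]<170)).astype(np.uint8)
k,l,s,ce=cv2.connectedComponentsWithStats(m)
for i in range(1,k):
    if s[i,4]>60: print('copper',ce[i],s[i,4],ray(f,ce[i],.14))
for n,us,v0,v1,z,sg in (('packfront',range(250,355,6),70,105,.14,1),('strip1',range(265,330,5),155,168,.008,-1),('dockfront',range(246,350,6),118,135,.008,1)):
    P=ray(f,[(u,colv(u,v0,v1,sg)) for u in us],z); lin(P,n); 
for n,vs,u0,u1,z,sg in (('packL',range(4,80,5),225,255,.14,-1),('packR',range(4,80,5),348,375,.14,1),('cheekLin',range(160,225,6),240,256,.042,1),('cheekRin',range(160,225,6),338,352,.042,-1)):
    P=ray(f,[(rowu(v,u0,u1,sg),v) for v in vs],z); lin(P,n)
print('bar',ray(f,[(256,236),(338,237),(255,248),(340,249)],.072), g[225:275,290].astype(int), 'hous',ray(f,[(240,272),(330,277)],.07))
```

```text
copper [266.6152  26.9503] 382 [[0.4477 0.296  0.14  ]]
copper [335.7247  26.9192] 396 [[0.5076 0.2985 0.14  ]]
packfront [0.4343 0.2451] [0.5267 0.2498] slope 0.04835101827896177
strip1 [0.4459 0.1561] [0.5251 0.1588] slope 0.03870906161327587
dockfront [0.4201 0.1982] [0.5512 0.2035] slope 0.039197684460495166
packL [0.4226 0.3128] [0.4249 0.2523] slope -0.04024619435401796
packR [0.531  0.3173] [0.5333 0.2569] slope -0.0394364500842569
cheekLin [0.4231 0.1619] [0.426  0.0842] slope -0.036810467314185046
cheekRin [0.5437 0.1671] [0.5458 0.0894] slope -0.025336106415258713
bar [[0.4399 0.0744 0.072 ]
 [0.5399 0.0775 0.072 ]
 [0.439  0.0585 0.072 ]
 [0.5438 0.0618 0.072 ]] [ 94  33  13  15   5  12   4  16  47  91  94  67  30   2   4   6   5   7
   5   5   0  11   4   4   1   0   5   1   7  12  13  18  19  18  16  14
  24  63 109 124 126 123 116  88  52  31  33  29  31  32] hous [[0.4208 0.024  0.07  ]
 [0.535  0.022  0.07  ]]
```

>>> servo_tool([
  [[0.04, 0.0022, 0], [0, 0, 0]],
  [[0.04, 0.0022, 0], [0, 0, 0]],
  [[0.04, 0.0022, 0], [0, 0, 0]],
  [[0.04, 0.0022, 0], [0, 0, 0]],
  [[0.04, 0.0022, 0], [0, 0, 0]],
  [[0.04, 0.0022, 0], [0, 0, 0]],
  [[0.04, 0.0022, 0], [0, 0, 0]],
  [[0.04, 0.0022, 0], [0, 0, 0]],
  [[0.04, 0.0022, 0], [0, 0, 0]],
  [[0, 0, 0], [0, -0.11, 0]],
  [[0, 0, 0], [0, -0.11, 0]],
  [[0, 0, 0], [0, -0.11, 0]],
  [[0, 0, 0], [0, -0.11, 0]],
  [[0, 0, 0], [0, -0.11, 0]],
  [[0, 0, 0], [0, -0.11, 0]],
  [[0, 0, 0], [0, -0.11, 0]],
  [[0, 0, 0], [0, -0.11, 0]],
  [[0, 0, 0], [0, 0, 0]],
  [[0, 0, 0], [0, 0, 0]],
])

```text
time: 3.73
eef_pos: [0.4718, 0.5193, 0.5132]
eef_rot: [0.634, 0.655, -0.286, 0.296]
ft_force: [0.2, -0.1, 0.7]
finger_gap: 0.0427
finger_force: 0.0
```

```bash
cat >> h.py <<'E'
from scipy.spatial.transform import Rotation as Ro
def here(L=0.173):
    s=status.observe(); R=Ro.from_quat(s['eef_rot']).as_matrix(); p=np.array(s['eef_pos'])
    np.set_printoptions(precision=4,suppress=True)
    print('t',s['time'],'tcp',p,'tip',p+L*R[:,2],'F',s['ft_force'],'q',s['joint_positions']); print(R); return p,R
E
python3 -c "from h import *;here()"
```

```text
t 3.7333 tcp [0.4718 0.5193 0.5132] tip [0.4761 0.3897 0.3987] F [ 0.1651 -0.0671  0.7055] q [ 0.8583  0.9122  0.1236 -1.055   2.5168  0.0614]
[[-0.022   0.9994  0.025 ]
 [ 0.6613  0.0333 -0.7494]
 [-0.7498  0.     -0.6617]]
```

>>> servo_tool([
  [[-0.007, 0, 0.007], [0, 0.05, 0]],
  [[-0.007, 0, 0.007], [0, 0.05, 0]],
  [[0.0238, 0, 0.0257], [0, 0, 0]],
  [[0.0238, 0, 0.0257], [0, 0, 0]],
  [[0.0238, 0, 0.0257], [0, 0, 0]],
  [[0.0238, 0, 0.0257], [0, 0, 0]],
  [[0.0238, 0, 0.0257], [0, 0, 0]],
  [[0.0238, 0, 0.0257], [0, 0, 0]],
  [[0.0238, 0, 0.0257], [0, 0, 0]],
  [[0, 0, 0], [0, 0, 0]],
  [[0, 0, 0], [0, 0, 0]],
])

```text
time: 4.65
eef_pos: [0.4713, 0.4999, 0.2692]
eef_rot: [0.646, 0.67, -0.254, 0.263]
ft_force: [-0.2, 0.3, 0.6]
finger_gap: 0.0426
finger_force: 0.0
```

```bash
python3 -c "from h import *;here()"
```

```text
t 4.65 tcp [0.4713 0.4999 0.2692] tip [0.4753 0.3822 0.1425] F [-0.1632  0.3181  0.6396] q [ 0.8348  0.7655  0.8195 -0.5698  2.0695  0.6542]
[[-0.0266  0.9994  0.0231]
 [ 0.7321  0.0352 -0.6803]
 [-0.6807 -0.0012 -0.7326]]
```

>>> servo_tool([
  [[0.008, 0, -0.007], [0, -0.06, 0]],
  [[0, 0, 0], [0, -0.06, 0.003]],
  [[0.0225, 0, 0.0193], [0, 0, 0]],
  [[0.0225, 0, 0.0193], [0, 0, 0]],
  [[0.0225, 0, 0.0193], [0, 0, 0]],
  [[0.0225, 0, 0.0193], [0, 0, 0]],
  [[0, 0, 0], [0, 0, 0]],
  [[0, 0, 0], [0, 0, 0]],
])

```text
time: 5.32
eef_pos: [0.4712, 0.511, 0.1531]
eef_rot: [0.631, 0.652, -0.29, 0.303]
ft_force: [0.6, -0.0, 1.5]
finger_gap: 0.043
finger_force: 0.0
```

Run:
```python
from h import *
p,R=here()
print('world fwd 10mm in tool',R.T@np.array([.0385,-1,0])*.01,'down',R.T@np.array([0,0,-.01]))
```

```text
t 5.3167 tcp [0.4712 0.511  0.1531] tip [0.4761 0.3794 0.0409] F [ 0.6488 -0.0211  1.4828] q [ 0.8531  0.9386  0.8104 -0.6166  2.0162  0.7311]
[[-0.0197  0.9994  0.0284]
 [ 0.6479  0.0344 -0.7609]
 [-0.7615  0.0034 -0.6482]]
world fwd 10mm in tool [-0.0065  0.      0.0076] down [ 0.0076 -0.      0.0065]
```

>>> servo_tool([
  [[-0.00325, 0, 0.0038], [0, 0, 0]],
  [[-0.00325, 0, 0.0038], [0, 0, 0]],
  [[-0.00325, 0, 0.0038], [0, 0, 0]],
  [[-0.00325, 0, 0.0038], [0, 0, 0]],
  [[-0.0013, 0, 0.0015], [0, 0, 0]],
  [[-0.0013, 0, 0.0015], [0, 0, 0]],
  [[-0.0013, 0, 0.0015], [0, 0, 0]],
  [[-0.0013, 0, 0.0015], [0, 0, 0]],
  [[-0.0013, 0, 0.0015], [0, 0, 0]],
  [[-0.0013, 0, 0.0015], [0, 0, 0]],
  [[-0.0013, 0, 0.0015], [0, 0, 0]],
  [[-0.0013, 0, 0.0015], [0, 0, 0]],
  [[-0.0013, 0, 0.0015], [0, 0, 0]],
  [[-0.0013, 0, 0.0015], [0, 0, 0]],
  [[-0.0013, 0, 0.0015], [0, 0, 0]],
  [[-0.0013, 0, 0.0015], [0, 0, 0]],
  [[-0.0013, 0, 0.0015], [0, 0, 0]],
])

```text
time: 6.73
eef_pos: [0.4721, 0.4649, 0.1511]
eef_rot: [0.631, 0.653, -0.291, 0.302]
ft_force: [0.1, 2.7, -1.2]
finger_gap: 0.0426
finger_force: 1.5
```

Run:
```python
from h import *
here(); grab('side','s2.png')
a=cv2.imread('pics/s2.png')[170:320,200:360]
cv2.imwrite('pics/s2c.png',cv2.resize(a,(640,600),interpolation=cv2.INTER_CUBIC))
```

```text
t 6.7333 tcp [0.4721 0.4649 0.1511] tip [0.4769 0.3332 0.0389] F [ 0.0605  2.7097 -1.1995] q [ 0.8099  0.8397  0.9722 -0.6244  1.9412  0.7313]
[[-0.022   0.9994  0.0277]
 [ 0.6476  0.0354 -0.7611]
 [-0.7616  0.0012 -0.648 ]]
```

View pics/s2c.png

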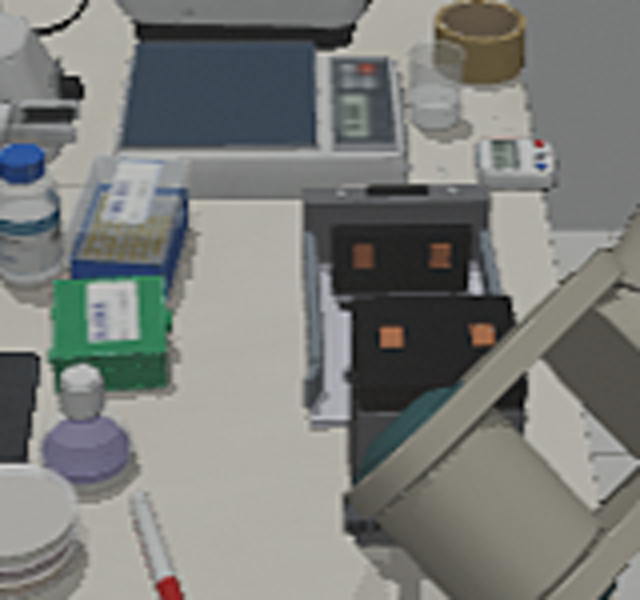

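The pack is sliding upright, straight towards the dock; terminals now at side crop (391,337), (482,334).

>>> servo_tool([
  [[-0.0013, 0, 0.0015], [0, 0, 0]],
  [[-0.0013, 0, 0.0015], [0, 0, 0]],
  [[-0.0013, 0, 0.0015], [0, 0, 0]],
  [[-0.0013, 0, 0.0015], [0, 0, 0]],
  [[-0.0013, 0, 0.0015], [0, 0, 0]],
  [[-0.0013, 0, 0.0015], [0, 0, 0]],
  [[-0.0013, 0, 0.0015], [0, 0, 0]],
  [[-0.0013, 0, 0.0015], [0, 0, 0]],
  [[-0.0013, 0, 0.0015], [0, 0, 0]],
  [[-0.0013, 0, 0.0015], [0, 0, 0]],
  [[-0.0013, 0, 0.0015], [0, 0, 0]],
  [[0, 0, 0], [0, 0, 0]],
])

```text
time: 7.78
eef_pos: [0.473, 0.4429, 0.1514]
eef_rot: [0.631, 0.653, -0.291, 0.302]
ft_force: [0.9, 2.5, -2.0]
finger_gap: 0.0428
finger_force: 1.2
```

```bash
cat >> h.py <<'E'
def term(z=.14):
    f=grab('side'); p=np.asarray(f['pixels']).astype(int)
    m=((p[...,0]>150)&(p[...,0]-p[...,2]>70)&(p[...,1]<160)).astype(np.uint8); m[:, :280]=0; m[:,340:]=0; m[:236]=0; m[300:]=0
    k,l,s,c=cv2.connectedComponentsWithStats(m)
    P=np.array([ray(f,c[i],z)[0] for i in range(1,k) if s[i,4]>8]); print('term',P, 'mean',P.mean(0) if len(P) else None)
E
python3 - <<'E'
from h import *
here(); term()
E
```

```text
t 7.7833 tcp [0.473  0.4429 0.1514] tip [0.4778 0.3112 0.0393] F [ 0.8532  2.4787 -1.9693] q [ 0.7874  0.7963  1.0396 -0.6313  1.9093  0.728 ]
[[-0.0216  0.9994  0.0276]
 [ 0.6475  0.035  -0.7612]
 [-0.7617  0.0014 -0.6479]]
term [[0.5109 0.2593 0.14  ]
 [0.4507 0.2591 0.14  ]] mean [0.4808 0.2592 0.14  ]
```

>>> servo_tool([
  [[-0.001, 0, 0.00115], [0, 0, 0]],
  [[-0.001, 0, 0.00115], [0, 0, 0]],
  [[-0.001, 0, 0.00115], [0, 0, 0]],
  [[-0.001, 0, 0.00115], [0, 0, 0]],
  [[-0.00065, 0, 0.00076], [0, 0, 0]],
  [[-0.00065, 0, 0.00076], [0, 0, 0]],
])

```text
time: 8.33
eef_pos: [0.4732, 0.4351, 0.1515]
eef_rot: [0.631, 0.653, -0.291, 0.302]
ft_force: [-0.1, 3.1, -1.6]
finger_gap: 0.0428
finger_force: 1.5
```

Run:
```python
from h import *
here(); term()
```

```text
t 8.3333 tcp [0.4732 0.4351 0.1515] tip [0.478  0.3034 0.0393] F [-0.0915  3.1337 -1.5963] q [ 0.7794  0.7811  1.063  -0.634   1.8976  0.7262]
[[-0.0219  0.9994  0.0279]
 [ 0.6477  0.0354 -0.7611]
 [-0.7616  0.0014 -0.6481]]
term [[0.5111 0.2537 0.14  ]
 [0.4503 0.2502 0.14  ]] mean [0.4807 0.2519 0.14  ]
```

>>> servo_tool([
  [[-0.00065, 0, 0.00076], [0, 0, 0]],
  [[-0.00065, 0, 0.00076], [0, 0, 0]],
  [[0, 0, 0], [0, 0, 0]],
])

```text
time: 8.63
eef_pos: [0.4729, 0.4342, 0.1524]
eef_rot: [0.631, 0.654, -0.29, 0.302]
ft_force: [-1.7, 9.2, 1.7]
finger_gap: 0.0429
finger_force: 4.7
```

>>> servo_tool([
  [[-0.00065, 0, 0.00076], [0, 0, 0]],
  [[0, 0, 0], [0, 0, 0]],
])

```text
time: 8.8
eef_pos: [0.4728, 0.4338, 0.153]
eef_rot: [0.631, 0.654, -0.289, 0.302]
ft_force: [-3.6, 12.5, 2.2]
finger_gap: 0.0429
finger_force: 6.5
```

Run:
```python
from h import *
here(); term()
```

```text
t 8.8 tcp [0.4728 0.4338 0.153 ] tip [0.478  0.3026 0.0404] F [-3.5649 12.489   2.2032] q [ 0.7785  0.7743  1.0694 -0.6332  1.8933  0.7255]
[[-0.0221  0.9993  0.03  ]
 [ 0.6504  0.0372 -0.7587]
 [-0.7592  0.0027 -0.6508]]
term [[0.5109 0.2507 0.14  ]
 [0.451  0.2495 0.14  ]] mean [0.481  0.2501 0.14  ]
```

>>> servo_tool([
  [[0.0065, 0, -0.0076], [0, 0, 0]],
  [[0.0065, 0, -0.0076], [0, 0, 0]],
  [[-0.021, 0, -0.018], [0, 0, 0]],
  [[-0.021, 0, -0.018], [0, 0, 0]],
  [[-0.021, 0, -0.018], [0, 0, 0]],
  [[0, 0, 0], [0, 0, 0]],
  [[0, 0, 0], [0, 0, 0]],
])

```text
time: 9.43
eef_pos: [0.4729, 0.4524, 0.2368]
eef_rot: [0.632, 0.653, -0.289, 0.303]
ft_force: [0.4, -0.3, -0.5]
finger_gap: 0.0426
finger_force: 0.0
```

Run:
```python
from h import *
p,R=here(); term()
print('world fwd 10mm in tool',R.T@np.array([.0385,-1,0])*.01,'down',R.T@np.array([0,0,-.01]))
```

```text
t 9.4333 tcp [0.4729 0.4524 0.2368] tip [0.478  0.321  0.1244] F [ 0.4071 -0.3049 -0.5083] q [ 0.7971  0.7131  0.9822 -0.6611  2.0244  0.6475]
[[-0.0189  0.9994  0.0294]
 [ 0.6493  0.0346 -0.7597]
 [-0.7603  0.0047 -0.6496]]
term [] mean None
world fwd 10mm in tool [-0.0065  0.      0.0076] down [ 0.0076 -0.      0.0065]
```

>>> servo_tool([
  [[-0.002, 0, 0.0023], [0, 0, 0]],
  [[-0.002, 0, 0.0023], [0, 0, 0]],
  [[-0.002, 0, 0.0023], [0, 0, 0]],
  [[-0.002, 0, 0.0023], [0, 0, 0]],
  [[-0.002, 0, 0.0023], [0, 0, 0]],
  [[-0.002, 0, 0.0023], [0, 0, 0]],
  [[-0.002, 0, 0.0023], [0, 0, 0]],
  [[-0.002, 0, 0.0023], [0, 0, 0]],
  [[-0.002, 0, 0.0023], [0, 0, 0]],
  [[-0.002, 0, 0.0023], [0, 0, 0]],
  [[-0.002, 0, 0.0023], [0, 0, 0]],
  [[-0.002, 0, 0.0023], [0, 0, 0]],
])

```text
time: 10.48
eef_pos: [0.4737, 0.4165, 0.2367]
eef_rot: [0.631, 0.653, -0.289, 0.303]
ft_force: [-0.2, 5.9, 6.1]
finger_gap: 0.0427
finger_force: 3.5
```

Run:
```python
from h import *
here(); grab('scene','s3.png')
a=cv2.imread('pics/s3.png')[165:305,135:335]
cv2.imwrite('pics/s3c.png',cv2.resize(a,(800,560),interpolation=cv2.INTER_CUBIC))
```

```text
t 10.4833 tcp [0.4737 0.4165 0.2367] tip [0.479  0.285  0.1243] F [-0.2096  5.921   6.127 ] q [ 0.7596  0.6398  1.0897 -0.6708  1.9737  0.6369]
[[-0.0204  0.9993  0.0305]
 [ 0.6493  0.0364 -0.7597]
 [-0.7603  0.0043 -0.6496]]
```

View pics/s3c.png

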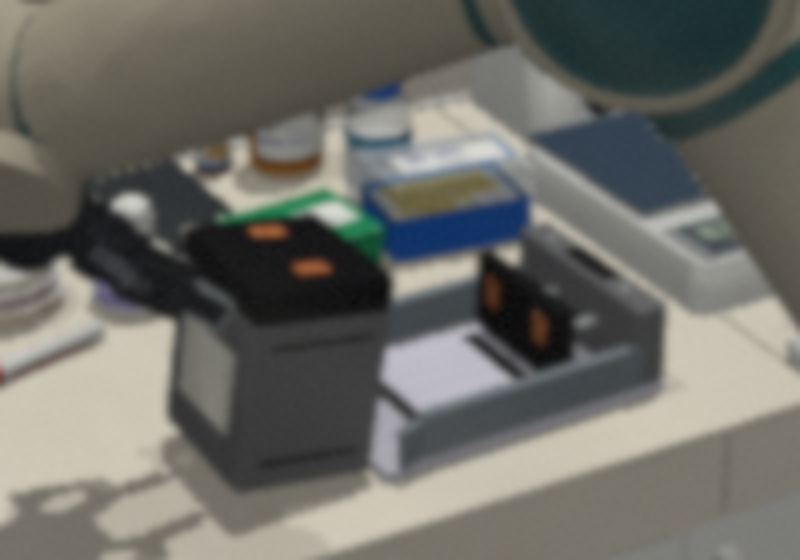

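The pack is tipping about the dock edge, square with it. Carry on, rising slightly with its back.

>>> servo_tool([
  [[-0.0027, 0, 0.00165], [0, 0, 0]],
  [[-0.0027, 0, 0.00165], [0, 0, 0]],
  [[-0.0027, 0, 0.00165], [0, 0, 0]],
  [[-0.0027, 0, 0.00165], [0, 0, 0]],
  [[-0.0027, 0, 0.00165], [0, 0, 0]],
  [[-0.0027, 0, 0.00165], [0, 0, 0]],
  [[-0.0027, 0, 0.00165], [0, 0, 0]],
  [[-0.0027, 0, 0.00165], [0, 0, 0]],
])

```text
time: 11.2
eef_pos: [0.4746, 0.3922, 0.2446]
eef_rot: [0.631, 0.653, -0.289, 0.303]
ft_force: [-0.4, 3.7, 5.9]
finger_gap: 0.0426
finger_force: 2.9
```

>>> servo_tool([
  [[-0.0027, 0, 0.00165], [0, 0, 0]],
  [[-0.0027, 0, 0.00165], [0, 0, 0]],
  [[-0.0027, 0, 0.00165], [0, 0, 0]],
  [[-0.0027, 0, 0.00165], [0, 0, 0]],
  [[-0.0027, 0, 0.00165], [0, 0, 0]],
  [[-0.0027, 0, 0.00165], [0, 0, 0]],
])

```text
time: 11.7
eef_pos: [0.4754, 0.3739, 0.2501]
eef_rot: [0.631, 0.653, -0.29, 0.303]
ft_force: [0.0, 2.1, 4.6]
finger_gap: 0.0426
finger_force: 1.9
```

```bash
python3 -c "from h import *;here()"
```

```text
t 11.7 tcp [0.4754 0.3739 0.2501] tip [0.4805 0.2423 0.1379] F [0.0164 2.1435 4.5713] q [ 0.7108  0.5473  1.1927 -0.6919  1.9368  0.6036]
[[-0.0201  0.9994  0.0296]
 [ 0.6482  0.0356 -0.7606]
 [-0.7612  0.0039 -0.6485]]
```

>>> servo_tool([
  [[-0.0023, 0, 0.0019], [0, 0, 0]],
  [[-0.0023, 0, 0.0019], [0, 0, 0]],
  [[-0.0023, 0, 0.0019], [0, 0, 0]],
  [[-0.0023, 0, 0.0019], [0, 0, 0]],
  [[-0.0023, 0, 0.0019], [0, 0, 0]],
  [[-0.0023, 0, 0.0019], [0, 0, 0]],
  [[-0.0023, 0, 0.0019], [0, 0, 0]],
])

```text
time: 12.28
eef_pos: [0.4759, 0.3529, 0.2517]
eef_rot: [0.63, 0.653, -0.291, 0.302]
ft_force: [-0.2, 0.0, 0.0]
finger_gap: 0.0425
finger_force: 0.0
```

>>> servo_tool([
  [[-0.0023, 0, 0.0019], [0, 0, 0]],
  [[-0.0023, 0, 0.0019], [0, 0, 0]],
  [[-0.0023, 0, 0.0019], [0, 0, 0]],
  [[-0.0023, 0, 0.0019], [0, 0, 0]],
  [[-0.0023, 0, 0.0019], [0, 0, 0]],
  [[0, 0, 0], [0, 0, 0]],
  [[0, 0, 0], [0, 0, 0]],
  [[0, 0, 0], [0, 0, 0]],
  [[0, 0, 0], [0, 0, 0]],
])

```text
time: 13.03
eef_pos: [0.4765, 0.3387, 0.2548]
eef_rot: [0.631, 0.653, -0.291, 0.302]
ft_force: [-0.9, -0.7, -0.1]
finger_gap: 0.043
finger_force: 0.0
```

Run:
```python
from h import *
here(); grab('scene','s4.png')
a=cv2.imread('pics/s4.png')[165:305,135:335]
cv2.imwrite('pics/s4c.png',cv2.resize(a,(800,560),interpolation=cv2.INTER_CUBIC))
```

```text
t 13.0333 tcp [0.4765 0.3387 0.2548] tip [0.4813 0.2071 0.1427] F [-0.8561 -0.6848 -0.0631] q [ 0.6674  0.4817  1.2726 -0.7075  1.9     0.577 ]
[[-0.0219  0.9994  0.0279]
 [ 0.6477  0.0355 -0.7611]
 [-0.7616  0.0014 -0.6481]]
```

View pics/s4c.png

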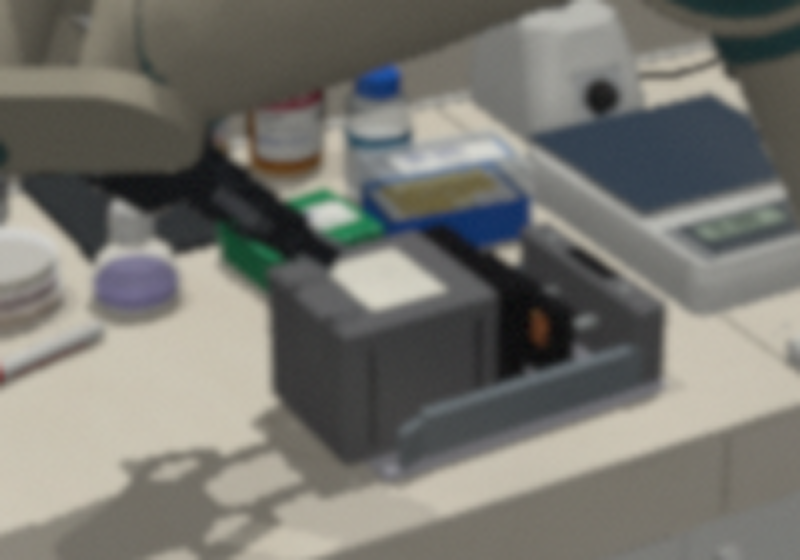

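The pack lies flat in the dock, straight, short of home. Back off, go low and push it in.

>>> servo_tool([
  [[0.02, 0, -0.023], [0, 0, 0]],
  [[0.02, 0, -0.023], [0, 0, 0]],
  [[0, 0, 0], [0, 0, 0]],
  [[0.022, 0, 0.0188], [0, 0, 0]],
  [[0.022, 0, 0.0188], [0, 0, 0]],
  [[0.022, 0, 0.0188], [0, 0, 0]],
  [[0, 0, 0], [0, 0, 0]],
  [[0, 0, 0], [0, 0, 0]],
])

```text
time: 13.75
eef_pos: [0.4742, 0.399, 0.1662]
eef_rot: [0.63, 0.653, -0.293, 0.302]
ft_force: [0.3, 0.2, 1.0]
finger_gap: 0.0428
finger_force: 0.0
```

```bash
python3 -c "from h import *;here()"
```

```text
t 13.75 tcp [0.4742 0.399  0.1662] tip [0.4787 0.267  0.0544] F [0.2864 0.2115 1.0159] q [ 0.7402  0.6957  1.1612 -0.6529  1.8679  0.7003]
[[-0.0239  0.9994  0.0261]
 [ 0.6455  0.0353 -0.7629]
 [-0.7634 -0.0014 -0.646 ]]
```

>>> servo_tool([
  [[-0.0026, 0, 0.003], [0, 0, 0]],
  [[-0.0026, 0, 0.003], [0, 0, 0]],
  [[-0.0026, 0, 0.003], [0, 0, 0]],
  [[-0.0026, 0, 0.003], [0, 0, 0]],
  [[-0.0026, 0, 0.003], [0, 0, 0]],
  [[-0.0026, 0, 0.003], [0, 0, 0]],
  [[-0.0026, 0, 0.003], [0, 0, 0]],
  [[-0.0026, 0, 0.003], [0, 0, 0]],
  [[-0.0013, 0, 0.0015], [0, 0, 0]],
  [[-0.0013, 0, 0.0015], [0, 0, 0]],
  [[-0.0013, 0, 0.0015], [0, 0, 0]],
  [[-0.0013, 0, 0.0015], [0, 0, 0]],
  [[-0.0013, 0, 0.0015], [0, 0, 0]],
  [[-0.0013, 0, 0.0015], [0, 0, 0]],
  [[-0.0013, 0, 0.0015], [0, 0, 0]],
  [[-0.0013, 0, 0.0015], [0, 0, 0]],
  [[-0.0013, 0, 0.0015], [0, 0, 0]],
])

```text
time: 15.17
eef_pos: [0.4761, 0.3499, 0.1678]
eef_rot: [0.631, 0.653, -0.291, 0.302]
ft_force: [-0.5, 3.2, -0.3]
finger_gap: 0.0427
finger_force: 1.7
```

>>> servo_tool([
  [[-0.0013, 0, 0.0015], [0, 0, 0]],
  [[-0.0013, 0, 0.0015], [0, 0, 0]],
  [[-0.0013, 0, 0.0015], [0, 0, 0]],
])

```text
time: 15.42
eef_pos: [0.4764, 0.3437, 0.1678]
eef_rot: [0.631, 0.653, -0.291, 0.302]
ft_force: [0.1, 3.6, -1.4]
finger_gap: 0.0428
finger_force: 1.5
```

```bash
python3 -c "from h import *;here()"
```

```text
t 15.4167 tcp [0.4764 0.3437 0.1678] tip [0.4812 0.212  0.0557] F [ 0.0817  3.5875 -1.4224] q [ 0.6736  0.6013  1.2972 -0.6785  1.7929  0.6774]
[[-0.022   0.9994  0.0278]
 [ 0.6477  0.0355 -0.7611]
 [-0.7616  0.0013 -0.6481]]
```

Sliding the pack; about 34 mm remain. Continue with force checks.

>>> servo_tool([
  [[-0.0013, 0, 0.0015], [0, 0, 0]],
  [[-0.0013, 0, 0.0015], [0, 0, 0]],
  [[-0.0013, 0, 0.0015], [0, 0, 0]],
  [[-0.0013, 0, 0.0015], [0, 0, 0]],
  [[-0.0013, 0, 0.0015], [0, 0, 0]],
])

```text
time: 15.83
eef_pos: [0.4768, 0.3337, 0.1678]
eef_rot: [0.631, 0.653, -0.291, 0.302]
ft_force: [-0.7, 2.7, -2.4]
finger_gap: 0.0424
finger_force: 1.3
```

>>> servo_tool([
  [[-0.0013, 0, 0.0015], [0, 0, 0]],
  [[-0.0013, 0, 0.0015], [0, 0, 0]],
  [[-0.0013, 0, 0.0015], [0, 0, 0]],
  [[-0.0013, 0, 0.0015], [0, 0, 0]],
  [[-0.0013, 0, 0.0015], [0, 0, 0]],
])

```text
time: 16.25
eef_pos: [0.4768, 0.3249, 0.1683]
eef_rot: [0.631, 0.654, -0.29, 0.302]
ft_force: [-2.6, 10.0, -1.3]
finger_gap: 0.0427
finger_force: 5.1
```

```bash
python3 -c "from h import *;here()"
```

```text
t 16.25 tcp [0.4768 0.3249 0.1683] tip [0.4817 0.1935 0.0559] F [-2.5518  9.9708 -1.3425] q [ 0.6494  0.5703  1.3405 -0.6869  1.7668  0.6669]
[[-0.0227  0.9993  0.0286]
 [ 0.6497  0.0365 -0.7593]
 [-0.7599  0.0013 -0.6501]]
```

>>> servo_tool([
  [[-0.001, 0, 0.0012], [0, 0, 0]],
  [[-0.001, 0, 0.0012], [0, 0, 0]],
  [[-0.001, 0, 0.0012], [0, 0, 0]],
  [[-0.001, 0, 0.0012], [0, 0, 0]],
  [[-0.001, 0, 0.0012], [0, 0, 0]],
])

```text
time: 16.67
eef_pos: [0.477, 0.3171, 0.1682]
eef_rot: [0.631, 0.654, -0.29, 0.302]
ft_force: [-2.6, 11.4, -1.1]
finger_gap: 0.0425
finger_force: 5.2
```

>>> servo_tool([
  [[-0.00065, 0, 0.00076], [0, 0, 0]],
  [[-0.00065, 0, 0.00076], [0, 0, 0]],
  [[-0.00065, 0, 0.00076], [0, 0, 0]],
])

```text
time: 16.92
eef_pos: [0.4771, 0.3141, 0.1682]
eef_rot: [0.631, 0.654, -0.29, 0.302]
ft_force: [-2.7, 10.5, -1.6]
finger_gap: 0.0426
finger_force: 5.1
```

```bash
python3 -c "from h import *;here()"
```

```text
t 16.9167 tcp [0.4771 0.3141 0.1682] tip [0.4821 0.1828 0.0558] F [-2.6953 10.4857 -1.6118] q [ 0.6353  0.5543  1.3635 -0.6929  1.7528  0.6609]
[[-0.0228  0.9993  0.0286]
 [ 0.6496  0.0366 -0.7594]
 [-0.7599  0.0013 -0.65  ]]
```

>>> servo_tool([
  [[-0.00065, 0, 0.00076], [0, 0, 0]],
  [[-0.00065, 0, 0.00076], [0, 0, 0]],
  [[-0.00065, 0, 0.00076], [0, 0, 0]],
])

```text
time: 17.17
eef_pos: [0.4772, 0.3111, 0.1682]
eef_rot: [0.631, 0.654, -0.29, 0.302]
ft_force: [-2.8, 9.1, -1.8]
finger_gap: 0.0431
finger_force: 5.1
```

>>> servo_tool([
  [[-0.00065, 0, 0.00076], [0, 0, 0]],
  [[-0.00065, 0, 0.00076], [0, 0, 0]],
])

```text
time: 17.33
eef_pos: [0.4773, 0.3093, 0.1683]
eef_rot: [0.631, 0.654, -0.29, 0.301]
ft_force: [-4.4, 16.8, 0.8]
finger_gap: 0.0424
finger_force: 9.1
```

>>> servo_tool([
  [[-0.0003, 0, 0.0003], [0, 0, 0]],
  [[0, 0, 0], [0, 0, 0]],
])

```text
time: 17.5
eef_pos: [0.4772, 0.3092, 0.1685]
eef_rot: [0.631, 0.654, -0.289, 0.301]
ft_force: [-3.7, 13.1, -0.6]
finger_gap: 0.0429
finger_force: 6.9
```

>>> servo_tool([
  [[0.0065, 0, -0.0076], [0, 0, 0]],
  [[0.013, 0, -0.015], [0, 0, 0]],
  [[0.02, 0, -0.023], [0, 0, 0]],
  [[0.02, 0, -0.023], [0, 0, 0]],
  [[-0.026, 0, -0.023], [0, 0, 0]],
  [[-0.026, 0, -0.023], [0, 0, 0]],
  [[-0.026, 0, -0.023], [0, 0, 0]],
  [[-0.026, 0, -0.023], [0, 0, 0]],
  [[-0.026, 0, -0.023], [0, 0, 0]],
  [[0, 0, 0], [0, 0, 0]],
  [[0, 0, 0], [0, 0, 0]],
  [[0, 0, 0], [0, 0, 0]],
])

```text
time: 18.5
eef_pos: [0.4741, 0.4017, 0.3402]
eef_rot: [0.631, 0.653, -0.291, 0.302]
ft_force: [0.3, 0.7, -0.7]
finger_gap: 0.0428
finger_force: 0.0
```

Run:
```python
from h import *
here(); a=grab('scene','s5.png'); b=grab('wrist','w5.png')
a=cv2.imread('pics/s5.png')[165:305,135:335]; b=cv2.imread('pics/w5.png')
cv2.imwrite('pics/s5c.png',np.vstack([cv2.resize(a,(428,300),interpolation=cv2.INTER_CUBIC),cv2.copyMakeBorder(cv2.resize(b,(400,300)),0,0,0,28,cv2.BORDER_CONSTANT)]))
```

```text
t 18.5 tcp [0.4741 0.4017 0.3402] tip [0.4788 0.2699 0.2282] F [ 0.3271  0.6868 -0.7334] q [ 0.7432  0.525   1.038  -0.7329  2.0949  0.5009]
[[-0.0218  0.9994  0.0272]
 [ 0.647   0.0348 -0.7617]
 [-0.7622  0.001  -0.6474]]
```

View pics/s5c.png

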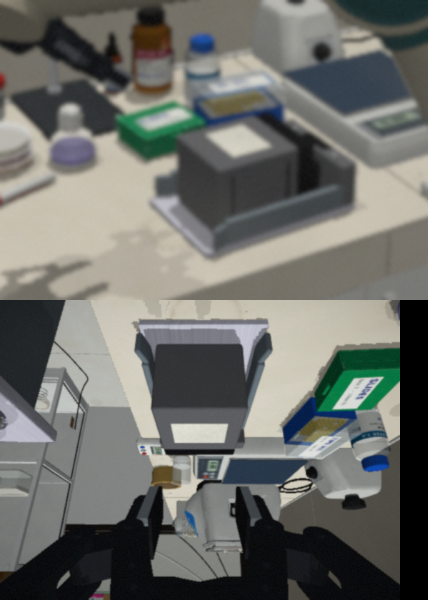

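Run:
```python
from h import *
f=grab('wrist'); g=np.asarray(f['pixels']).astype(int).sum(2)/3
for u in (240,260,290,310,325):
    d=np.diff(g[45:85,u]); v=45+d.argmin()+.5
    print(u,v,ray(f,(u,v),.008)[0])
for u in (225,335):
    print(ray(f,[(u,30+.5+np.diff(g[15:55,u]).argmax()-15)],.008)[0])
```

```text
240 61.5 [0.44627241 0.17044044 0.008     ]
260 61.5 [0.46436256 0.17110336 0.008     ]
290 61.5 [0.49148831 0.17209738 0.008     ]
310 61.5 [0.50956583 0.17275984 0.008     ]
325 61.5 [0.52312067 0.17325655 0.008     ]
[0.43559512 0.19964994 0.008     ]
[0.526795   0.20397466 0.008     ]
```

```bash
python3 -c "from cell import bot;print(bot.job_done())"
```

```text
the job is handed in; nothing more can be done
None
```

The job is handed in. The pack tipped over the dock edge and lies straight in the dock, pushed in until the contact bar stopped dead. My last camera reading puts its top face about 169 mm in (±2 mm; home is 167). The highest push force read was about 17 N, no bystander was touched, and the arm is clear. I haven't seen the verdict.

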